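# Pry open the seal-paste box

## Task

Open the grey seal-paste box: draw the paste knife out from under the low brush shelf by its blade, lay it down on the desk, take it again by its handle, and with the blade in the notch pry the red snap-fit cover up until it stands open at the notch. Then lay the knife down flat on the desk, lift the cover off and set it down gently, right way up, in the middle of the blue felt. Do not tip or push aside the ink bottle, paperweight, stone seal or water jar.

Things in the scene. Friction and masses are not known exactly. Their poses are not given: they have to be found in the camera images.
- knife_handle (a point): centre of the paste knife's handle: dark wooden bar 95 long (x), 16 wide (y), 14 high (z), its ends 47.5 from here, 0.09 kg in all. Own x points to the blade tip, z up as it lies; it lies flat with this point 7 above the desk. At the start the handle is under the brush shelf, only the blade sticks out
- knife_blade (a point): a point on the blade, 80 from the handle's centre, 30 short of the tip; the steel blade is flat, 16 wide (y), 3 thick (z), 62 long free of the handle, in line with the handle at mid-height, so 5.5 to 8.5 above the desk as the knife lies. Axes as the handle's
- knife_tip (a point): middle of the blade's square front edge, 110 from the handle's centre. Axes as the handle's
- shelf_edge (a point): fixed low wooden brush shelf: board 110 deep (x), 170 wide (y), underside 32 and top 44 above the desk, brushes on it up to 54; two side feet under its y ends, 142 apart. This point is on the desk below the middle of its front edge; own x points inwards under the board, so the knife comes out along -x
- notch (a point): middle of the notch in the front wall of the grey box (fixed to the desk, 96 along x by 76 by 58 high, centre 48 from here along own +x); on the outer face, 46 above the desk. Own x points into the box, z up. The notch is 28 wide (y), open above its sill, which is 42 above the desk; the wall there is 7 thick
- box_rim (a point): middle of the box's opening, level with the rim top, 58 above the desk. Axes as the notch's. The rim is 7 thick, 1 from the cover's edges. Under the closed cover behind the notch is a hollow from 12 to 50 above the desk, reaching 37 in from the outer face. The rim's far side overhangs by 5, 54 to 58 above the desk, over the 3 thick tongue at the cover's far edge
- catch_l (a joint): round-nosed steel spring catch in the rim at the box's left (+y), 17 to 33 from the box's middle towards the notch, its top 4.4 above the rim. 0 = sprung in over the cover's edge (or under it once the cover has popped up, holding it up), 0.006 m = pushed out
- catch_r (a joint): the same at the right (-y)
- cover_mid (a point): middle of the red cover, 80 (x) by 60 (y) by 10 (z), 0.06 kg, black patch on top. Closed it stands 2 above the rim, axes as the box's. Lifting its notch edge takes about 8 N and 10 to 15 mm; then it stays up, sloping about 0.19 rad. Its sides, 60 apart, can then be gripped from above about its middle; draw it 6 towards the notch to free its far tongue, then lift
- cover_lip (a point): middle of the cover's lower edge at the notch, 40 from its middle and 5 lower; closed it is 50 above the desk and 8 behind the box's outer face, popped up about 65 above the desk. Axes as the cover's
- felt: blue felt fixed on the desk, 150 (x) by 130 (y) by 2 thick; origin under its centre
- ink_mid (a point): bystander: black ink bottle, red cap, 50 diameter, 115 high; its centre
- weight_mid (a point): bystander: dark brown paperweight 130 (x) by 30 (y) by 20; its centre
- seal_mid (a point): bystander: marble seal 26 by 26, 64 high with its ball top; point 30 above its foot
- dropper_mid (a point): bystander: small blue water jar, 44 diameter, 50 high; its centre
There are look-alikes about, which are no part of the job. There is more than one size of the felt; the job needs the larger.

How it is judged:
On the way, in this order (a step that is already met when the one before it is completed fails the run):
1. the knife has been drawn out from under the shelf and lies flat on the desk, let go (x of knife_handle in the frame of shelf_edge below -0.04 m and height (world z) of knife_handle below 0.013 m and angle between the z axis of knife_handle and the z axis of felt, either way round below 0.1 rad and contact force between the fingers and knife below 0.05 N and linear speed of knife below 0.03 m/s), for 0.2 s.
2. the knife is held by its handle and its blade is in the notch, below the cover (x of knife_tip in the frame of notch between 0.011 and 0.06 m and y of knife_tip in the frame of notch between -0.012 and 0.012 m and z of knife_tip in the frame of cover_lip below 0.001 m and z of knife_tip in the frame of notch above -0.03 m and contact force between the fingers and knife above 1 N and distance between the grasp point and knife_handle below 0.065 m), for 0.05 s.
3. the blade is levering the cover's notch edge up (z of cover_lip in the frame of notch above 0.0065 m and contact force between knife and cover above 0.5 N).
4. the cover stands open at the notch and the knife lies flat on the desk, let go (z of cover_lip in the frame of notch above 0.0165 m and horizontal distance between cover_mid and box_rim below 0.02 m and height (world z) of knife_handle below 0.013 m and angle between the z axis of knife_handle and the z axis of felt, either way round below 0.1 rad and contact force between the fingers and knife below 0.05 N and linear speed of knife below 0.03 m/s), for 0.2 s.
At the end, for the whole second after the job is handed in: the cover lies flat (within 0.08 rad), right way up and still on the felt, its middle within 30 mm of the felt's middle; the knife lies flat (within 0.1 rad) and still on the desk (horizontal distance between cover_mid and felt below 0.03 m and angle between cover_mid's own z axis and vertical below 0.08 rad and height (world z) of cover_mid below 0.011 m and linear speed of each of cover, knife below 0.02 m/s and height (world z) of knife_handle below 0.013 m and angle between the z axis of knife_handle and the z axis of felt, either way round below 0.1 rad); the robot touches nothing.
It fails at once if a bystander was pushed 20 mm or tipped (distance of any of ink_mid, weight_mid, seal_mid, dropper_mid from where it was at the start of the episode above 0.02 m or angle between any of ink_mid, seal_mid, dropper_mid's own z axis and vertical above 0.3 rad).
It fails at once if the cover was dropped or flung (linear speed of cover above 0.8 m/s and contact force between the fingers and cover below 0.05 N).
It also fails if it takes over 72 s, if anything falls off the work surface, if the arm or the gripper's body presses on something with over 40 N, if the wrist force passes 120 N, or if a joint passes its speed limit or range.

## Robot

A 7-joint arm with a two-finger parallel gripper is mounted at the origin on the work surface. World frame = base frame: x ahead of the robot, y to its left, z up, the work surface at z = 0. Lengths are in m, angles in rad, forces in N, time in s.
With the tool pointing down it reaches from about 0.4 to 0.875 m from the base axis. Payload 19.3 kg.
Tool frame: the origin (TCP) lies at the very end of the fingers, on their centre line; the grasp point (between the pads) lies 19 mm behind it; z points along the fingers, y is the line along which they close (so a half turn about z gives the same grasp; the last joint's range is limited). The gripper opens to 85 mm and grips with 20 to 120 N. Pads are 22 mm wide; open, the fingers measure 114 mm over their backs; the gripper's body (76 mm by 85 mm) begins 54 mm behind the grasp point. The pads swing forward as they close: fully open they stand 13 mm farther back than shut.
Start: joints at [-1.209, 0.521, -0.036, 1.599, 0.021, 1.021, -0.113], TCP at [0.262, 0.568, 0.231] pointing down, gripper open.
Joint ranges: [-2.91, 2.91], [-0.3, 2.13], [-1.5, 1.42], [0.17, 2.43], [-1.26, 4.41], [0.16, 1.93], [-2.52, 2.52]. Speed limits (rad/s): [1.89, 1.89, 2.39, 2.39, 3.01, 3.01, 3.01].

## Interface

Orientations are given as a rotation vector (axis times angle).
In Python, from cell import readout, vision, job gives the robot as it stands.
- The arm moves only by the shell command python3 -m creep 'ROWS' [FORCE]. ROWS is JSON, a list of rows, each an object with "angular": the turn, a rotation vector about the tool's x, y, z in rad, a list of three; "slide": the shift along the tool's x, y, z in mm, a list of three; "jaw": the finger opening in mm, from 0 to 85.4. A call has exactly 5 rows; each row shifts and turns the commanded pose from where the row before left it, along the tool's axes as they then stand; what a row does not reach is not made up. A row lasts 1/12 s, in which the tool goes at most 41.7 mm and 7.16 degrees, less where a joint would pass 70% of its speed; a pose out of reach is approached as far as the arm can. A call is refused whole if a number of a shift passes 41.7 or a number of a turn 0.125, either way. A call with a gripper value outside its range is refused whole. The fingers move at their own pace and stop on an object; FORCE is the grip in N (left out, the last holds). Time passes only in rows, so rows that do not move let the fingers close, or fill a call up. It gives the time, the measured TCP pose, the force, the opening and the grip force at its end, in the units of the state.
- readout.observe(): the state, without advancing time (a new reading comes with each control period).
- vision.read_camera(name): name is "scene" or "top" or "wrist"; returns a dict with "img" (420x560x3 uint8, red, green, blue), "depth" (420x560 float32, m along the optical axis (not along the pixel's ray), 0 where there is no reading), "fov_y" (degrees; the focal length in pixels is half the picture's height over the tangent of half this angle, whatever the lens; pixels are square), "cx", "cy" (the principal point, pixels), "camera_from_world" (4x4, takes a point from world to camera coordinates). Camera axes: x right, y down, z forward; pixel columns grow to the right and rows downward; lengths in m; the calibration is good to about 2 mm. The wrist camera is an equidistant fisheye: a pixel r from the principal point sees the ray r / f radians off the axis. A picture is of the moment at which its call begins.
- job.finish_job(): hands the job in; it is judged then, once.
Trained networks look in a picture, given as the dict that the camera call returned (one of the last four; its "shot" number tells which), for a name from the list of things; names that differ only in an ending like _2 or _b are one class to them, and where a whole thing is asked for, a point or a joint stands for the part that bears it (a point fixed in the world has none). Each returns a list of dicts, best first, with "confidence" (0 to 1); they miss things now and then, are a little off and sometimes report something else, mostly with a low value. They report only what shows in the picture. A call takes as long as a camera call. They do not tell look-alikes from the thing itself.
- vision.regions_of(picture, label): "region" (420x560 bool, what is visible of it) and "centre" ([column, row] in pixels, amid what is visible of it).
- vision.pinpoint(picture, label): "centre" ([column, row] in pixels: a listed point, or the origin of a listed thing).
The state is a dict: "t": time; "joint_pos": joint angles; "dq": joint speeds; "tau": joint torques, N m; "eef_pos": TCP position; "eef_rot": TCP orientation; "contact_force": force on the tool from outside, world axes, zero at the start; "ft_torque": the same for the moment, N m; "width": opening from 0.0 (shut) to 1.0 (fully open); "grip_force": force on a finger pad.
Only numpy, scipy, OpenCV 4.12 (cv2) and the standard library are available. Lean on these libraries where they do the work, as an engineer would, in place of code of your own. Each camera call takes 0.05 s, during which the arm holds its last target. There are 200 camera calls.

## Working session

There is one attempt and no reset: what is moved stays moved. The work goes in short steps, Python scripts to look and compute and a shell command to move; the robot and the scene stay as the last step left them, time stands still between calls to the robot, and variables do not carry over. Pictures are saved under pics/ and viewed, at most 10 in all, crops included, and the job is handed in when it is done.

```bash
ls; mkdir -p pics
python3 - <<'E'
from cell import readout, vision
import cv2, numpy as np
s=readout.observe(); print({k:np.round(v,3).tolist() for k,v in s.items()})
for n in ("top","scene"):
    p=vision.read_camera(n); cv2.imwrite(f'pics/{n}0.png',p['img'][:,:,::-1]); print(n,p['fov_y'],p['cx'],p['cy'],np.round(p['camera_from_world'],3).tolist())
    np.savez(f'{n}0.npz',**p)
    for l in ("knife_handle","knife_blade","knife_tip","shelf_edge","notch","box_rim","cover_mid","cover_lip","felt","ink_mid","weight_mid","seal_mid","dropper_mid"):
        print(l,[(np.round(d['centre']).tolist(),round(d['confidence'],2)) for d in vision.pinpoint(p,l)])
E
```

```text
pics
{'t': 0.0, 'joint_pos': [-1.209, 0.522, -0.036, 1.6, 0.021, 1.021, -0.113], 'dq': [-0.001, 0.001, -0.0, -0.001, 0.0, 0.001, 0.001], 'tau': [0.0, -92.709, 1.98, -36.993, 0.018, 0.008, -0.0], 'eef_pos': [0.261, 0.567, 0.231], 'eef_rot': [-0.673, -3.068, 0.002], 'contact_force': [0.385, -0.003, 0.162], 'ft_torque': [0.043, 0.04, 0.015], 'grip_force': 0.0, 'width': 1.001}
top 53.70211792395208 276.7355838536198 211.07616491231758 [[0.101, -0.995, -0.002, -0.039], [-0.968, -0.098, -0.229, 0.579], [0.228, 0.025, -0.973, 0.739], [0.0, 0.0, 0.0, 1.0]]
knife_handle [([320.0, 188.0], 0.36)]
knife_blade [([140.0, 267.0], 0.63), ([260.0, 219.0], 0.38)]
knife_tip [([156.0, 276.0], 0.54)]
shelf_edge [([135.0, 258.0], 0.57)]
notch [([261.0, 220.0], 0.64), ([153.0, 273.0], 0.42)]
box_rim []
cover_mid [([261.0, 194.0], 0.94)]
cover_lip [([262.0, 213.0], 0.65)]
felt [([376.0, 199.0], 0.76), ([375.0, 298.0], 0.76)]
ink_mid [([321.0, 188.0], 0.67)]
weight_mid [([302.0, 295.0], 0.89)]
seal_mid [([444.0, 238.0], 0.87)]
dropper_mid [([188.0, 173.0], 0.7), ([320.0, 186.0], 0.51)]
scene 56.63671945835074 281.84639295725975 218.43480460312142 [[-0.803, 0.596, -0.0, 0.434], [0.483, 0.652, -0.585, -0.217], [-0.348, -0.47, -0.811, 1.247], [0.0, 0.0, 0.0, 1.0]]
knife_handle []
knife_blade []
knife_tip [([373.0, 281.0], 0.54)]
shelf_edge []
notch [([282.0, 244.0], 0.63)]
box_rim [([270.0, 254.0], 0.86)]
cover_mid [([271.0, 254.0], 0.72)]
cover_lip [([283.0, 244.0], 0.78)]
felt [([272.0, 174.0], 0.91), ([218.0, 207.0], 0.6), ([270.0, 256.0], 0.35)]
ink_mid [([234.0, 227.0], 0.77), ([281.0, 245.0], 0.64)]
weight_mid [([301.0, 201.0], 0.96)]
seal_mid [([209.0, 163.0], 0.76)]
dropper_mid [([295.0, 318.0], 0.55), ([305.0, 203.0], 0.22)]
```

```bash
python3 -c "
import cv2
im=cv2.imread('pics/top0.png');cv2.imwrite('pics/top0b.png',cv2.resize(im[110:410,60:500],(800,546),interpolation=cv2.INTER_CUBIC))"
```

```text
(no output)
```

View pics/top0b.png

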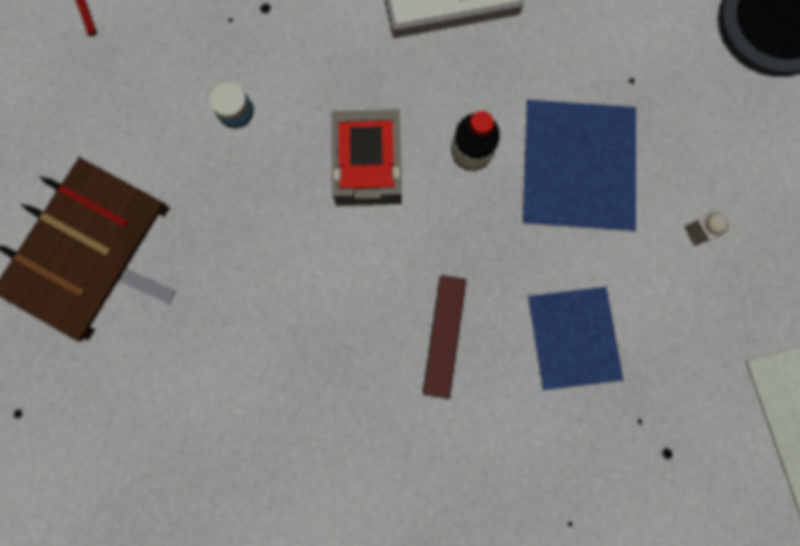

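View pics/scene0.png

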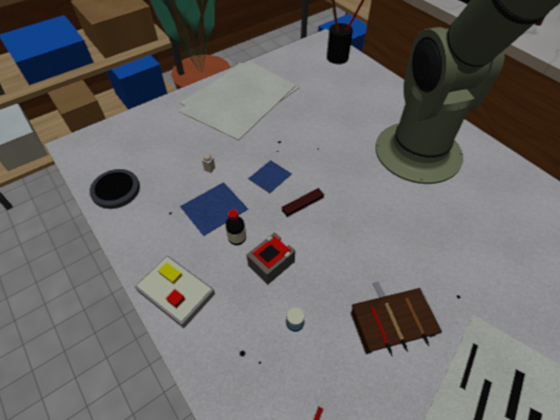

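The crops show: the shelf at left with the blade poking out at full pixel (129..155, 260..274), and the red-covered box at (261,194) with its notch facing the robot. The larger felt is at (379,201). The ink bottle is between them, the paperweight is at (305,295), the seal at (450,235) and the jar at (188,170).

```bash
cat > h.py <<'E'
import numpy as np, cv2
from scipy.spatial.transform import Rotation as R
def ray(p,uv):
    f=210/np.tan(np.radians(p['fov_y'])/2); u=np.atleast_2d(uv)-[p['cx'],p['cy']]
    return f,u
def toplane(p,uv,z,fish=False):
    f,u=ray(p,uv); T=np.array(p['camera_from_world']); Rw=T[:3,:3].T; c=-Rw@T[:3,3]
    if fish:
        r=np.linalg.norm(u,axis=1)+1e-9; th=r/f; d=np.c_[u/r[:,None]*np.sin(th)[:,None],np.cos(th)]
    else: d=np.c_[u/f,np.ones(len(u))]
    d=d@Rw.T; return c+d*((z-c[2])/d[:,2])[:,None]
def proj(p,X,fish=False):
    T=np.array(p['camera_from_world']); X=np.atleast_2d(X)@T[:3,:3].T+T[:3,3]; f=210/np.tan(np.radians(p['fov_y'])/2)
    if fish:
        r=np.linalg.norm(X[:,:2],axis=1)+1e-9; th=np.arctan2(r,X[:,2]); return X[:,:2]/r[:,None]*th[:,None]*f+[p['cx'],p['cy']]
    return X[:,:2]/X[:,2:]*f+[p['cx'],p['cy']]
def rect(p,mask,z,fish=False):
    c=max(cv2.findContours(mask.astype(np.uint8),cv2.RETR_EXTERNAL,cv2.CHAIN_APPROX_NONE)[0],key=cv2.contourArea)[:,0]
    X=toplane(p,c.astype(float),z,fish)[:,:2]*1000
    (x,y),(w,h),a=cv2.minAreaRect(X.astype(np.float32)); 
    if w<h: w,h,a=h,w,a+90
    return np.round([x,y,w,h,(a+90)%180-90],1)   # mm, long-side angle deg
E
python3 - <<'E'
from h import *
p=dict(np.load('top0.npz')); im=p['img'].astype(int); r,g,b=im[...,0],im[...,1],im[...,2]
def near(m,u,v,rad):
    k=np.zeros_like(m); k[v-rad:v+rad,u-rad:u+rad]=1; return m&k
print('felt',rect(p,near((b>r+30),379,201,45),.002)); 
print('cover',rect(p,near((r>g+80),261,192,25),.060))
print('shelf',rect(p,near((r>b+12)&(r<110),105,247,60),.044))
print('weight',rect(p,near((r>b+15)&(r<130),305,295,45),.02))
for n,uv,z in (('tip',[154.6,273.4],.007),('bladeroot',[128.8,259.6],.007),('ink cap',[325,176],.115),('seal top',[454,232],.06),('jar top',[186,164],.05),('boxBL',[243,221],.0),('boxBR',[280.5,221],0),('box far L',[242.5,171.5],.058),('box far R',[279.5,170.5],.058)):
    print(n,np.round(toplane(p,uv,z)[0]*1000,1), p['depth'][int(uv[1]),int(uv[0])])
print(im[262:280:2,130:160:4].tolist()[::3])
E
```

```text
felt [ 641.8 -189.9  147.5  125.6    1.6]
cover [612.5  54.8  72.8  58.9   6.8]
shelf [481.9 352.4 168.9 119.5 -22.4]
weight [429.4 -49.9 127.4  28.3  -3.3]
tip [440.3 254.3   7. ] 0.83964777
bladeroot [462.6 311.4   7. ] 0.84234434
ink cap [644.6 -64.1 115. ] 0.7736237
seal top [ 574.7 -325.9   60. ] 0.800038
jar top [663.7 214.8  50. ] 0.8470468
boxBL [567.3  90.    0. ] 0.87375283
boxBR [575.2  11.6   0. ] 0.8542278
box far L [656.7  97.   58. ] 0.8342351
box far R [666.2  23.1  58. ] 0.8330385
[[[111, 111, 116], [110, 110, 115], [119, 119, 123], [138, 138, 137], [144, 144, 142], [142, 143, 140], [140, 141, 138], [144, 144, 142]], [[145, 145, 143], [126, 127, 128], [112, 112, 117], [110, 111, 116], [110, 111, 116], [113, 113, 117], [128, 129, 128], [144, 144, 142]], [[147, 147, 144], [144, 144, 142], [142, 143, 141], [144, 144, 142], [132, 133, 133], [114, 114, 118], [113, 113, 113], [144, 145, 142]]]
```

```bash
cat >> h.py <<'E'
def togo(x,y,z,yaw,pitch=0):
    """mm, deg: slide (tool axes now) then turn; tool x at yaw, z down."""
    from cell import readout
    s=readout.observe(); A=R.from_rotvec(s['eef_rot']); e=np.array(s['eef_pos'])*1000
    B=R.from_euler('ZY',[yaw,pitch],degrees=True)*R.from_euler('X',180,degrees=True)
    t=(A.inv()*B).as_rotvec()
    print('t',round(s['t'],2),'tcp',np.round(e,1),'yaw',round(np.degrees(np.arctan2(*A.as_matrix()[1::-1,0])),1),'SLIDE',np.round(A.inv().apply(np.array([x,y,z])-e),1),'after turn',np.round(B.inv().apply(np.array([x,y,z])-e),1),'TURN',np.round(t,3),
     'width',round(s['width']*85.4,1),'F',np.round(s['contact_force'],1),'grip',round(s['grip_force'],1))
E
R5='"angular":[0,0,0.1015],"slide":[0,0,0],"jaw":50'
python3 -m creep '[{"angular":[0,0,0],"slide":[-29.2,-18.5,0],"jaw":50},{"angular":[0,0,0],"slide":[-29.2,-18.5,0],"jaw":50},{"angular":[0,0,0],"slide":[-29.2,-18.5,0],"jaw":50},{"angular":[0,0,0],"slide":[-29.2,-18.5,0],"jaw":50},{"angular":[0,0,0],"slide":[-29.2,-18.5,0],"jaw":50}]'
python3 -m creep '[{"angular":[0,0,0],"slide":[-29.2,-18.5,0],"jaw":50},{"angular":[0,0,0],"slide":[-29.2,-18.5,0],"jaw":50},{"angular":[0,0,0],"slide":[-29.2,-18.5,0],"jaw":50},{"angular":[0,0,0],"slide":[-29.2,-18.5,0],"jaw":50},{"angular":[0,0,0],"slide":[-29.2,-18.5,0],"jaw":50}]'
python3 -m creep '[{"angular":[0,0,0.1],"slide":[0,0,0],"jaw":50},{"angular":[0,0,0.1],"slide":[0,0,0],"jaw":50},{"angular":[0,0,0.1],"slide":[0,0,0],"jaw":50},{"angular":[0,0,0.1],"slide":[0,0,0],"jaw":50},{"angular":[0,0,0.1],"slide":[0,0,0],"jaw":50}]'
python3 -m creep '[{"angular":[0,0,0.1],"slide":[0,0,0],"jaw":50},{"angular":[0,0,0.1],"slide":[0,0,0],"jaw":50},{"angular":[0,0,0.1],"slide":[0,0,0],"jaw":50},{"angular":[0,0,0.1],"slide":[0,0,0],"jaw":50},{"angular":[0,0,0.1],"slide":[0,0,0],"jaw":50}]'
python3 -m creep '[{"angular":[0,0,0.1],"slide":[0,0,20],"jaw":50},{"angular":[0,0,0.1],"slide":[0,0,20],"jaw":50},{"angular":[0,0,0.1],"slide":[0,0,20],"jaw":50},{"angular":[0,0,0.1],"slide":[0,0,20],"jaw":50},{"angular":[0,0,0.1],"slide":[0,0,20],"jaw":50}]'
python3 -m creep '[{"angular":[0,0,0.02],"slide":[0,0,0],"jaw":50},{"angular":[0,0,0],"slide":[0,0,0],"jaw":50},{"angular":[0,0,0],"slide":[0,0,0],"jaw":50},{"angular":[0,0,0],"slide":[0,0,0],"jaw":50},{"angular":[0,0,0],"slide":[0,0,0],"jaw":50}]'
python3 - <<'E'
from h import *
from cell import vision
togo(449,277,2,68.2)
p=vision.read_camera('wrist'); np.savez('w1.npz',**p); cv2.imwrite('pics/w1.png',p['img'][:,:,::-1])
print(p['fov_y'],p['cx'],p['cy'],proj(p,[[.44,.254,.007],[.449,.277,.007],[.461,.301,.044]],True))
for l in ("knife_tip","knife_blade","shelf_edge"): print(l,[(d['centre'],d['confidence'],toplane(p,d['centre'],.007,True)[0]) for d in vision.pinpoint(p,l)])
E
```

```text
t: 1.82
eef_pos: [0.3561, 0.421, 0.2314]
eef_rot: [0.673, 3.069, 0.0]
contact_force: [0.3, 1.1, 0.2]
width: 0.584
grip_force: 0.0
t: 2.23
eef_pos: [0.4501, 0.2759, 0.2315]
eef_rot: [0.673, 3.068, 0.001]
contact_force: [0.3, 0.5, -0.1]
width: 0.587
grip_force: 0.0
t: 2.65
eef_pos: [0.4494, 0.2773, 0.2314]
eef_rot: [1.419, 2.803, 0.0]
contact_force: [0.7, 0.2, 0.1]
width: 0.581
grip_force: 0.0
t: 3.07
eef_pos: [0.4493, 0.2774, 0.2314]
eef_rot: [-2.068, -2.365, -0.0]
contact_force: [-0.8, 0.9, -1.0]
width: 0.586
grip_force: 0.0
t: 3.48
eef_pos: [0.4494, 0.2774, 0.1305]
eef_rot: [2.588, 1.78, 0.001]
contact_force: [0.3, 0.8, -0.1]
width: 0.586
grip_force: 0.0
t: 3.9
eef_pos: [0.4498, 0.2777, 0.1324]
eef_rot: [-2.6, -1.762, -0.003]
contact_force: [-0.3, 1.3, -0.1]
width: 0.591
grip_force: 0.0
t 3.9 tcp [449.8 277.7 132.4] yaw 68.3 SLIDE [ -1.2  -0.6 130.4] after turn [ -0.9  -0.5 130.4] TURN [ 0.001 -0.002  0.001] width 50.4 F [-0.3  1.3 -0.1] grip 0.0
65.70646984690485 278.52946888145254 212.27139753874758 [[277.30126291 230.62966079]
 [277.07412879 204.10109095]
 [279.95082577 184.31434793]]
knife_tip [([283.2, 232.6], 0.92, array([0.44417633, 0.25028838, 0.007     ]))]
knife_blade [([275.9, 201.3], 0.96, array([0.44900112, 0.27972271, 0.007     ]))]
shelf_edge []
```

View pics/w1.png

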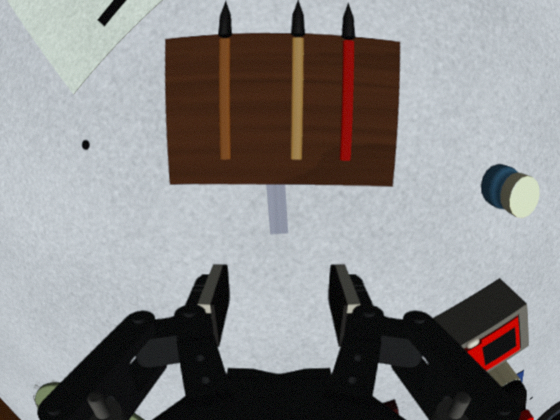

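Wrist view: the shelf is at the top, and the blade runs from (276,186) to its tip at (279,234), between and ahead of the fingers.

Run:
```python
from h import *
p=dict(np.load('w1.npz')); im=p['img'][175:245,255:300].astype(int)
m=(im[...,2]-im[...,0]>12)
ys,xs=np.nonzero(m); 
for v in range(0,70,6):
    r=np.nonzero(m[v])[0]; 
    if len(r): print(v+175,r.min()+255,r.max()+255)
a=[276.5,190];b=[279,233.5]
A,B=toplane(p,[a,b],.007,True); d=B-A; print(A,B,np.degrees(np.arctan2(d[1],d[0])),np.linalg.norm(d)); print(toplane(p,[[170,185],[393,185]],.044,True))
```

```text
187 257 297
193 259 299
199 255 298
205 261 287
211 260 298
217 256 292
223 255 287
229 255 294
235 255 299
241 258 295
[0.45323097 0.28887901 0.007     ] [0.44037923 0.25087146 0.007     ] -108.68226427432604 0.04012158231041549
[[0.3836379  0.33220003 0.044     ]
 [0.54128449 0.26933893 0.044     ]]
```

```bash
python3 -m creep '[{"angular":[0,0,-0.045],"slide":[-1.5,0.5,25.6],"jaw":50},{"angular":[0,0,0],"slide":[0,0,25.6],"jaw":50},{"angular":[0,0,0],"slide":[0,0,25.6],"jaw":50},{"angular":[0,0,0],"slide":[0,0,25.6],"jaw":50},{"angular":[0,0,0],"slide":[0,0,25.6],"jaw":50}]'
python3 -m creep '[{"angular":[0,0,0],"slide":[0,0,0],"jaw":50},{"angular":[0,0,0],"slide":[0,0,0],"jaw":5},{"angular":[0,0,0],"slide":[0,0,0],"jaw":5},{"angular":[0,0,0],"slide":[0,0,0],"jaw":5},{"angular":[0,0,0],"slide":[0,0,0],"jaw":5}]' 50
python3 -m creep '[{"angular":[0,0,0],"slide":[0,0,0],"jaw":5},{"angular":[0,0,0],"slide":[0,0,0],"jaw":5},{"angular":[0,0,0],"slide":[0,0,0],"jaw":5},{"angular":[0,0,0],"slide":[0,0,0],"jaw":5},{"angular":[0,0,0],"slide":[0,0,0],"jaw":5}]' 50
python3 -c "
from h import *
togo(449,276,3,71)"
```

```text
t: 4.52
eef_pos: [0.4493, 0.2759, 0.0023]
eef_rot: [-2.561, -1.819, -0.001]
contact_force: [1.0, -0.1, -1.1]
width: 0.587
grip_force: 0.0
t: 4.93
eef_pos: [0.45, 0.2763, 0.0048]
eef_rot: [-2.562, -1.819, -0.004]
contact_force: [0.3, -0.7, 1.6]
width: 0.159
grip_force: 48.6
t: 5.35
eef_pos: [0.4497, 0.2762, 0.0036]
eef_rot: [2.562, 1.819, 0.002]
contact_force: [2.2, 2.0, 3.9]
width: 0.162
grip_force: 48.8
t 5.35 tcp [449.7 276.2   3.6] yaw 70.7 SLIDE [-0.4 -0.6  0.6] after turn [-0.4 -0.6  0.6] TURN [ 0.001 -0.001 -0.004] width 13.9 F [2.2 2.  3.9] grip 48.8
```

```bash
python3 -m creep '[{"angular":[0,0,0],"slide":[-10,0,0],"jaw":5},{"angular":[0,0,0],"slide":[-15,0,-0.5],"jaw":5},{"angular":[0,0,0],"slide":[-15,0,-0.5],"jaw":5},{"angular":[0,0,0],"slide":[-15,0,0],"jaw":5},{"angular":[0,0,0],"slide":[-15,0,0],"jaw":5}]'
python3 -m creep '[{"angular":[0,0,0],"slide":[-15,0,0],"jaw":5},{"angular":[0,0,0],"slide":[-15,0,0],"jaw":5},{"angular":[0,0,0],"slide":[-15,0,0],"jaw":5},{"angular":[0,0,0],"slide":[-15,0,0],"jaw":5},{"angular":[0,0,0],"slide":[-15,0,0],"jaw":5}]'
python3 -m creep '[{"angular":[0,0,0],"slide":[-5,0,0.5],"jaw":5},{"angular":[0,0,0],"slide":[0,0,0.5],"jaw":5},{"angular":[0,0,0],"slide":[0,0,0],"jaw":5},{"angular":[0,0,0],"slide":[0,0,0],"jaw":40},{"angular":[0,0,0],"slide":[0,0,0],"jaw":40}]'
python3 -m creep '[{"angular":[0,0,0],"slide":[0,0,0],"jaw":40},{"angular":[0,0,0],"slide":[0,0,0],"jaw":50},{"angular":[0,0,0],"slide":[0,0,-3],"jaw":50},{"angular":[0,0,0],"slide":[0,0,-40],"jaw":50},{"angular":[0,0,0],"slide":[0,0,-40],"jaw":50}]'
python3 -m creep '[{"angular":[0,0,0],"slide":[30,0,-30],"jaw":50},{"angular":[0,0,0],"slide":[30,0,0],"jaw":50},{"angular":[0,0,0],"slide":[0,0,0],"jaw":50},{"angular":[0,0,0],"slide":[0,0,0],"jaw":50},{"angular":[0,0,0],"slide":[0,0,0],"jaw":50}]'
python3 - <<'E'
from h import *
from cell import vision
togo(427,213,2,70.7)
p=vision.read_camera('wrist'); np.savez('w2.npz',**p); cv2.imwrite('pics/w2.png',p['img'][:,:,::-1])
for l in ("knife_tip","knife_blade","knife_handle"): print(l,[(d['centre'],d['confidence'],toplane(p,d['centre'],.007,True)[0]) for d in vision.pinpoint(p,l)])
E
```

```text
t: 5.77
eef_pos: [0.4256, 0.2093, 0.0043]
eef_rot: [-2.561, -1.819, 0.0]
contact_force: [0.9, 2.0, 3.8]
width: 0.158
grip_force: 48.7
t: 6.18
eef_pos: [0.4009, 0.1385, 0.0043]
eef_rot: [-2.561, -1.819, 0.0]
contact_force: [0.7, 1.4, 2.2]
width: 0.16
grip_force: 48.7
t: 6.6
eef_pos: [0.3997, 0.1347, 0.0031]
eef_rot: [-2.561, -1.819, 0.001]
contact_force: [0.2, 0.4, -0.1]
width: 0.431
grip_force: 0.0
t: 7.02
eef_pos: [0.3983, 0.1333, 0.086]
eef_rot: [-2.562, -1.818, 0.008]
contact_force: [1.6, 0.3, 0.9]
width: 0.584
grip_force: 0.0
t: 7.43
eef_pos: [0.4189, 0.1901, 0.1156]
eef_rot: [2.561, 1.819, -0.001]
contact_force: [-0.7, -0.6, -0.4]
width: 0.587
grip_force: 0.0
t 7.43 tcp [418.9 190.1 115.6] yaw 70.8 SLIDE [2.440e+01 1.000e-01 1.136e+02] after turn [ 24.3   0.  113.6] TURN [-0.     0.001  0.001] width 50.1 F [-0.7 -0.6 -0.4] grip 0.0
knife_tip [([279.7, 296.4], 0.81, array([0.39259906, 0.10954383, 0.007     ]))]
knife_blade []
knife_handle [([277.3, 178.2], 0.65, array([0.42699573, 0.21426785, 0.007     ]))]
```

View pics/w2.png

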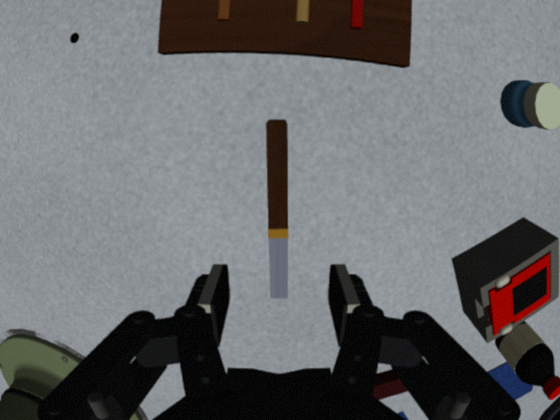

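Wrist view: the knife lies free on the desk, handle centre near (277,178) and tip at (279,298). The shelf is well behind it. Next I grip the handle near its front.

```bash
python3 -m creep '[{"angular":[0,0,-0.017],"slide":[-10.5,0.4,22.6],"jaw":50},{"angular":[0,0,0],"slide":[0,0,22.6],"jaw":50},{"angular":[0,0,0],"slide":[0,0,22.6],"jaw":50},{"angular":[0,0,0],"slide":[0,0,22.6],"jaw":50},{"angular":[0,0,0],"slide":[0,0,22.6],"jaw":50}]'
python3 -m creep '[{"angular":[0,0,0],"slide":[0,0,0],"jaw":50},{"angular":[0,0,0],"slide":[0,0,0],"jaw":5},{"angular":[0,0,0],"slide":[0,0,0],"jaw":5},{"angular":[0,0,0],"slide":[0,0,0],"jaw":5},{"angular":[0,0,0],"slide":[0,0,0],"jaw":5}]' 110
python3 -m creep '[{"angular":[0,0,0],"slide":[0,0,0],"jaw":5},{"angular":[0,0,0],"slide":[0,0,0],"jaw":5},{"angular":[0,0,0],"slide":[0,0,-5],"jaw":5},{"angular":[0,0,0],"slide":[0,0,-20],"jaw":5},{"angular":[0,0,0],"slide":[0,0,-25],"jaw":5}]' 110
python3 -c "
from h import *
togo(440,180,50,71)"
```

```text
t: 8.05
eef_pos: [0.4162, 0.1797, 0.0017]
eef_rot: [-2.547, -1.839, 0.0]
contact_force: [1.2, 0.7, -0.0]
width: 0.583
grip_force: 0.0
t: 8.47
eef_pos: [0.4168, 0.1804, 0.0043]
eef_rot: [2.546, 1.84, 0.003]
contact_force: [-1.2, -2.9, 13.3]
width: 0.148
grip_force: 107.7
t: 8.88
eef_pos: [0.4158, 0.18, 0.0535]
eef_rot: [-2.546, -1.84, 0.002]
contact_force: [0.5, -0.2, -0.2]
width: 0.148
grip_force: 108.1
t 8.88 tcp [415.8 180.   53.5] yaw 71.7 SLIDE [ 7.6 23.   3.5] after turn [ 7.9 22.9  3.5] TURN [-0.001  0.001  0.012] width 12.6 F [ 0.5 -0.2 -0.2] grip 108.1
```

```bash
cat >> h.py <<'E'
def cloud(p,fish=False):
    v,u=np.mgrid[0:420,0:560]; uv=np.c_[u.ravel(),v.ravel()].astype(float); f=210/np.tan(np.radians(p['fov_y'])/2)
    d=p['depth'].ravel(); T=np.array(p['camera_from_world'])
    q=uv-[p['cx'],p['cy']]
    if fish:
        r=np.linalg.norm(q,axis=1)+1e-9; q=q/r[:,None]*np.tan(np.minimum(r/f,1.45))[:,None]
    else: q=q/f
    X=np.c_[q*d[:,None],d]; return ((X-T[:3,3])@T[:3,:3]).reshape(420,560,3)
E
python3 - <<'E'
from h import *
for n,fi in (('top0',0),('w2',1),('w1',1),('scene0',0)):
    p=dict(np.load(n+'.npz')); X=cloud(p,fi)
    m=(X[...,2]>.05)&(X[...,2]<.067)&(np.abs(X[...,0]-.615)<.07)&(np.abs(X[...,1]-.055)<.06)&(p['depth']>0)
    P=X[m]; print(n,len(P),np.round(np.median(P,0),4) if len(P) else '')
    if len(P)>50:
        (x,y),(w,h),a=cv2.minAreaRect((P[:,:2]*1000).astype(np.float32)); print(' rect',x,y,w,h,a)
    im=p['img'].astype(int); r=(im[...,0]>im[...,1]+80)&(np.abs(X[...,0]-.615)<.07)&(np.abs(X[...,1]-.055)<.06)
    if r.sum()>50: print(' cover',rect(p,r,.060,fi), 'z',np.median(X[r][:,2]))
    fl=(im[...,2]>im[...,0]+30)&(np.abs(X[...,0]-.642)<.1)&(np.abs(X[...,1]+.19)<.1)
    if fl.sum()>50: print(' felt',rect(p,fl,.002,fi))
E
```

```text
top0 1760 [0.6136 0.0559 0.0603]
 rect 614.7572021484375 55.137245178222656 97.17638397216797 75.5230484008789 7.1388750076293945
 cover [612.5  54.8  72.8  58.9   6.8] z 0.060785670708661976
 felt [ 641.8 -189.9  147.5  125.6    1.6]
w2 5065 [0.6085 0.063  0.0596]
 rect 614.8108520507812 52.46849822998047 97.71052551269531 78.64700317382812 7.478151798248291
 cover [611.2  52.   72.9  60.7   7.3] z 0.060157707887697934
 felt [ 667.7 -191.6  159.1   38.2  -61.7]
w1 2756 [0.6216 0.0696 0.0596]
 rect 620.2749633789062 52.905174255371094 86.71910858154297 80.39105987548828 8.030707359313965
 cover [615.3  52.4  66.4  61.8   7.6] z 0.060197442054768506
scene0 1076 [0.6202 0.0573 0.0581]
 rect 616.2369384765625 53.61888885498047 98.95130920410156 77.70133972167969 7.458636283874512
 cover [613.5  54.4  73.5  59.7   6.7] z 0.058750576709008955
 felt [ 641.8 -190.9  147.   126.9    1.5]
```

```bash
python3 -m creep '[{"angular":[0,0,0],"slide":[-25.3,16.4,-13.2],"jaw":5},{"angular":[0,0,0],"slide":[-25.3,16.4,-13.2],"jaw":5},{"angular":[0,0,0],"slide":[-25.3,16.4,-13.2],"jaw":5},{"angular":[0,0,0],"slide":[-25.3,16.4,-13.2],"jaw":5},{"angular":[0,0,0],"slide":[-25.3,16.4,-13.2],"jaw":5}]'
python3 -m creep '[{"angular":[0,0,-0.1],"slide":[0,0,0],"jaw":5},{"angular":[0,0,-0.1],"slide":[0,0,0],"jaw":5},{"angular":[0,0,-0.1],"slide":[0,0,0],"jaw":5},{"angular":[0,0,-0.1],"slide":[0,0,0],"jaw":5},{"angular":[0,0,-0.1],"slide":[0,0,0],"jaw":5}]'
python3 -m creep '[{"angular":[0,0,-0.1],"slide":[0,0,0],"jaw":5},{"angular":[0,0,-0.1],"slide":[0,0,0],"jaw":5},{"angular":[0,0,-0.1],"slide":[0,0,0],"jaw":5},{"angular":[0,0,-0.1],"slide":[0,0,0],"jaw":5},{"angular":[0,0,-0.1],"slide":[0,0,0],"jaw":5}]'
python3 -m creep '[{"angular":[0,0,-0.1],"slide":[0,0,0],"jaw":5},{"angular":[0,0,-0.1],"slide":[0,0,0],"jaw":5},{"angular":[0,0,-0.1],"slide":[0,0,0],"jaw":5},{"angular":[0,0,-0.1],"slide":[0,0,0],"jaw":5},{"angular":[0,0,-0.1],"slide":[0,0,0],"jaw":5}]'
python3 -m creep '[{"angular":[0,0,-0.1],"slide":[0,0,0],"jaw":5},{"angular":[0,0,-0.1],"slide":[0,0,0],"jaw":5},{"angular":[0,0,-0.1],"slide":[0,0,0],"jaw":5},{"angular":[0,0,-0.1],"slide":[0,0,0],"jaw":5},{"angular":[0,0,-0.016],"slide":[0,0,0],"jaw":5}]'
python3 - <<'E'
from h import *
from cell import vision
togo(454,33.8,41,187.2)
for n in ('top','wrist'):
    p=vision.read_camera(n); np.savez(n+'3.npz',**p)
    for l in ("knife_tip","knife_handle","notch"): print(n,l,[(d['centre'],d['confidence'],toplane(p,d['centre'],.046 if l=='notch' else .125,n=='wrist')[0]) for d in vision.pinpoint(p,l)])
    if n=='top': a=p['img'][110:320,180:420]
    else: b=p['img']
c=np.zeros((600,800,3),np.uint8); c[:420,:560]=b; a=cv2.resize(a,(480,420)); 
cv2.imwrite('pics/s3.png',cv2.resize(np.hstack([b,a]),(800,323))[:,:,::-1])
E
```

```text
t: 9.3
eef_pos: [0.4548, 0.0331, 0.1207]
eef_rot: [2.545, 1.84, 0.002]
contact_force: [0.4, 1.0, -1.2]
width: 0.145
grip_force: 108.2
t: 9.72
eef_pos: [0.4547, 0.0344, 0.1199]
eef_rot: [2.005, 2.417, 0.002]
contact_force: [-0.6, 0.7, -1.2]
width: 0.147
grip_force: 108.1
t: 10.13
eef_pos: [0.4547, 0.0343, 0.1199]
eef_rot: [1.344, 2.838, 0.001]
contact_force: [-0.5, 0.2, -0.9]
width: 0.147
grip_force: 108.1
t: 10.55
eef_pos: [0.4547, 0.0342, 0.1199]
eef_rot: [0.601, 3.082, -0.001]
contact_force: [-0.0, 0.3, -1.1]
width: 0.143
grip_force: 108.1
t: 10.97
eef_pos: [0.4547, 0.0341, 0.1198]
eef_rot: [-0.049, 3.14, -0.001]
contact_force: [-0.1, 0.1, -1.2]
width: 0.144
grip_force: 108.1
t 10.97 tcp [454.7  34.1 119.8] yaw -178.2 SLIDE [ 0.8 -0.2 78.8] after turn [ 0.7 -0.2 78.8] TURN [-0.001  0.001 -0.095] width 12.3 F [-0.1  0.1 -1.2] grip 108.1
top knife_tip []
top knife_handle []
top notch []
wrist knife_tip [([280.9, 377.2], 0.68, array([0.52330061, 0.03674081, 0.125     ])), ([276.4, 213.5], 0.62, array([0.41899783, 0.0319923 , 0.125     ]))]
wrist knife_handle [([276.7, 211.8], 0.84, array([0.41819519, 0.03210909, 0.125     ]))]
wrist notch [([291.1, 345.4], 0.71, array([0.56827143, 0.04726468, 0.046     ]))]
```

View pics/s3.png

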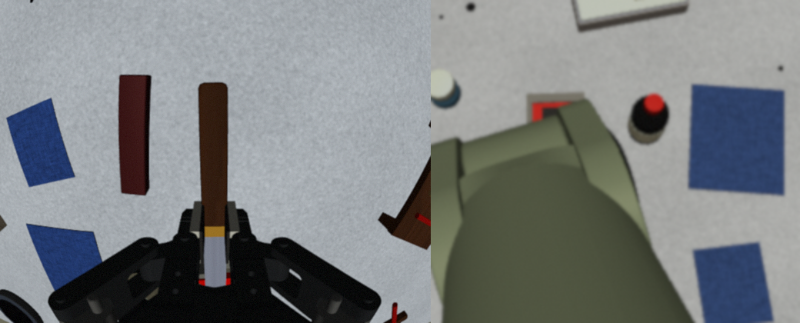

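Wrist view: the knife is held in line with the tool, its handle running up the picture and the blade over the red cover at (281,365). The arm hides the box in the top view.

Run:
```python
from h import *
p=dict(np.load('wrist3.npz')); X=cloud(p,1)
for v in range(115,380,15): print(v,np.round(X[v,276:282:2].mean(0)*1000,1),p['depth'][v,279])
```

```text
115 [375.7  31.7 128.5] 0.12827957
130 [381.9  31.9 127.8] 0.12941636
145 [388.  32. 129.] 0.13171077
160 [394.3  32.2 128.6] 0.13320822
175 [400.6  32.3 128.9] 0.1357735
190 [406.9  32.4 129.8] 0.13816276
205 [413.7  32.6 129.3] 0.13931647
220 [420.8  32.8 128.3] 0.14162092
235 [427.7  32.9 128.8] 0.14507818
250 [435.   33.1 129.1] 0.14698735
265 [443.2  33.2 128.1] 0.14804555
280 [451.1  33.4 128.5] 0.15213352
295 [459.5  33.6 128.9] 0.15413861
310 [472.6  33.9 123.4] 0.16353245
325 [482.6  34.1 123.6] 0.1677963
340 [493.3  34.3 123.8] 0.17022745
355 [505.7  34.6 123.2] 0.17426737
370 [518.3  34.9 123.5] 0.17845042
```

```bash
python3 -m creep '[{"angular":[0,0,-0.095],"slide":[0,0,15],"jaw":5},{"angular":[0,0,0],"slide":[0.4,0.4,15],"jaw":5},{"angular":[0,0,0],"slide":[0,0,15],"jaw":5},{"angular":[0,0,0],"slide":[0,0,15],"jaw":5},{"angular":[0,0,0],"slide":[0,0,15.6],"jaw":5}]'
python3 -m creep '[{"angular":[0,0,0],"slide":[0,0,0],"jaw":5},{"angular":[0,0,0],"slide":[-10,0,0],"jaw":5},{"angular":[0,0,0],"slide":[-10,0,0],"jaw":5},{"angular":[0,0,0],"slide":[0,0,0],"jaw":5},{"angular":[0,0,0],"slide":[0,0,0],"jaw":5}]' 120
python3 - <<'E'
from h import *
from cell import vision
togo(474.2,35.9,43.7,187.2)
p=vision.read_camera('wrist'); np.savez('w4.npz',**p); X=cloud(p,1)
for v in range(115,380,30): print(v,np.round(X[v,276:282:2].mean(0)*1000,1))
p=vision.read_camera('scene'); cv2.imwrite('pics/sc4.png',cv2.resize(p['img'][180:320,200:400],(800,560),interpolation=2)[:,:,::-1])
E
```

```text
t: 11.78
eef_pos: [0.4541, 0.0348, 0.0426]
eef_rot: [-0.189, 3.136, -0.0]
contact_force: [0.1, -0.2, -1.4]
width: 0.145
grip_force: 108.2
t: 12.2
eef_pos: [0.4747, 0.0373, 0.0439]
eef_rot: [-0.189, 3.135, 0.0]
contact_force: [0.1, -0.4, -0.2]
width: 0.139
grip_force: 121.9
t 12.2 tcp [474.7  37.3  43.9] yaw -173.1 SLIDE [ 0.7 -1.4  0.2] after turn [ 0.7 -1.4  0.2] TURN [ 0.     0.001 -0.005] width 11.8 F [ 0.1 -0.4 -0.2] grip 121.9
115 [396.4  27.   53.5]
145 [408.8  28.5  52.5]
175 [421.2  30.   53.7]
205 [434.2  31.6  53.6]
235 [448.3  33.3  53.1]
265 [463.1  35.   53.6]
295 [479.5  37.   53.9]
325 [502.7  39.8  48.2]
355 [525.6  42.5  47.9]
```

View pics/sc4.png

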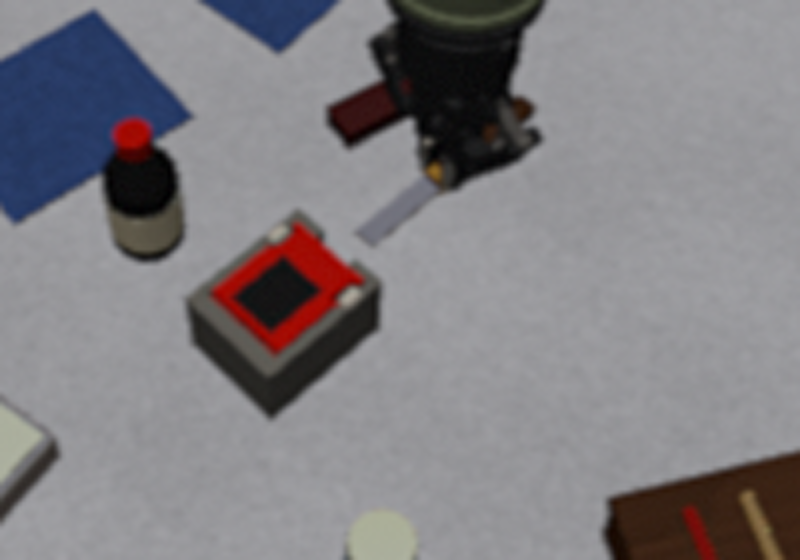

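Scene view: the blade's tip at crop pixel (370,238) points straight at the notch, about 20 mm short, and level with it.

```bash
python3 -m creep '[{"angular":[0,0,0],"slide":[-8,-0.3,0.4],"jaw":5},{"angular":[0,0,0],"slide":[-8,-0.3,0],"jaw":5},{"angular":[0,0,0],"slide":[-8,0,0],"jaw":5},{"angular":[0,0,0],"slide":[-8,0,0],"jaw":5},{"angular":[0,0,0],"slide":[-6,0,0],"jaw":5}]'
python3 -m creep '[{"angular":[0,0,0],"slide":[0,0,0],"jaw":5},{"angular":[0,0,0],"slide":[0,0,0],"jaw":5},{"angular":[0,0,0],"slide":[0,0,0],"jaw":5},{"angular":[0,0,0],"slide":[0,0,0],"jaw":5},{"angular":[0,0,0],"slide":[0,0,0],"jaw":5}]'
python3 - <<'E'
from h import *
togo(512,42,43.5,187)
E
```

```text
t: 12.72
eef_pos: [0.5129, 0.0414, 0.0428]
eef_rot: [-0.19, 3.135, 0.0]
contact_force: [-0.2, -0.1, -0.2]
width: 0.139
grip_force: 121.9
t: 13.13
eef_pos: [0.5114, 0.0411, 0.0428]
eef_rot: [0.19, -3.136, 0.0]
contact_force: [0.2, -0.6, -1.0]
width: 0.138
grip_force: 121.9
t 13.13 tcp [511.4  41.1  42.8] yaw -173.1 SLIDE [-0.7  0.8 -0.7] after turn [-0.7  0.8 -0.7] TURN [-0.    -0.    -0.001] width 11.8 F [ 0.2 -0.6 -1. ] grip 121.9
```

```bash
python3 -m creep '[{"angular":[0,0,0],"slide":[0,0,-2],"jaw":5},{"angular":[0,0,0],"slide":[0,0,-2],"jaw":5},{"angular":[0,-0.01,0],"slide":[0,0,-2],"jaw":5},{"angular":[0,-0.01,0],"slide":[0,0,-2],"jaw":5},{"angular":[0,-0.01,0],"slide":[0,0,-2],"jaw":5}]'
python3 -m creep '[{"angular":[0,-0.01,0],"slide":[0,0,-2],"jaw":5},{"angular":[0,-0.01,0],"slide":[0,0,-2],"jaw":5},{"angular":[0,-0.01,0],"slide":[0,0,-2],"jaw":5},{"angular":[0,0,0],"slide":[0,0,0],"jaw":5},{"angular":[0,0,0],"slide":[0,0,0],"jaw":5}]'
python3 - <<'E'
from h import *
from cell import vision
togo(512,42,43.5,187)
p=vision.read_camera('wrist'); X=cloud(p,1)
for v in range(115,380,30): print(v,np.round(X[v,276:282:2].mean(0)*1000,1))
p=vision.read_camera('scene'); np.savez('sc5.npz',**p); X=cloud(p)
im=p['img'].astype(int); r=(im[...,0]>im[...,1]+80)&(np.abs(X[...,0]-.615)<.07)&(np.abs(X[...,1]-.055)<.06)
P=X[r]; A=np.c_[P,np.ones(len(P))]; q=P[:,:2]@[.992,.125]; print(np.polyfit(q-q.mean(),P[:,2],1),len(P))
E
```

```text
t: 13.55
eef_pos: [0.5116, 0.0412, 0.053]
eef_rot: [-0.188, 3.105, 0.003]
contact_force: [0.3, 0.1, -1.4]
width: 0.146
grip_force: 121.9
t: 13.97
eef_pos: [0.5114, 0.0412, 0.059]
eef_rot: [-0.187, 3.076, 0.005]
contact_force: [0.5, 0.5, -1.5]
width: 0.139
grip_force: 122.0
t 13.97 tcp [511.4  41.2  59. ] yaw -173.1 SLIDE [ 0.3  0.7 15.5] after turn [-0.7  0.7 15.5] TURN [-0.     0.06  -0.001] width 11.9 F [ 0.5  0.5 -1.5] grip 122.0
115 [432.7  30.8  63.3]
145 [445.   32.3  64.2]
175 [457.3  33.8  65.6]
205 [470.5  35.4  66. ]
235 [484.5  37.1  66.6]
265 [499.6  38.9  67.3]
295 [515.3  40.8  69.5]
325 [539.   43.6  64.9]
355 [562.   46.4  65.8]
[-0.23212131  0.06974321] 441
```

```bash
python3 -m creep '[{"angular":[0,0.01,0],"slide":[0,0,2],"jaw":5},{"angular":[0,0.01,0],"slide":[0,0,2],"jaw":5},{"angular":[0,0.01,0],"slide":[0,0,2],"jaw":5},{"angular":[0,0.01,0],"slide":[0,0,2],"jaw":5},{"angular":[0,0.02,0],"slide":[0,0,2],"jaw":5}]'
python3 - <<'E'
from h import *
from cell import vision
togo(512,42,43.5,187)
p=vision.read_camera('scene'); X=cloud(p)
im=p['img'].astype(int); r=(im[...,0]>im[...,1]+80)&(np.abs(X[...,0]-.615)<.07)&(np.abs(X[...,1]-.055)<.06)
P=X[r]; q=P[:,:2]@[.992,.125]; print(np.polyfit(q-q.mean(),P[:,2],1),len(P),P.mean(0))
E
```

```text
t: 14.48
eef_pos: [0.5116, 0.0412, 0.0484]
eef_rot: [0.19, -3.134, 0.0]
contact_force: [-0.1, -0.0, -1.4]
width: 0.137
grip_force: 122.0
t 14.48 tcp [511.6  41.2  48.4] yaw -173.1 SLIDE [-0.5  0.8  4.9] after turn [-0.5  0.8  4.9] TURN [ 0.    -0.001 -0.001] width 11.7 F [-0.1 -0.  -1.4] grip 122.0
[-0.16947546  0.06703671] 432 [0.6109277  0.05487865 0.06703671]
```

```bash
python3 -m creep '[{"angular":[0,0,0],"slide":[10,0,0],"jaw":5},{"angular":[0,0,0],"slide":[12,0,0],"jaw":5},{"angular":[0,0,0],"slide":[12,0,0],"jaw":5},{"angular":[0,0,0],"slide":[12,0,0],"jaw":5},{"angular":[0,0,0],"slide":[12,0,0],"jaw":5}]'
python3 -m creep '[{"angular":[0,0,0],"slide":[0,10,5],"jaw":5},{"angular":[0,0,0],"slide":[0,10,5],"jaw":5},{"angular":[0,0,0],"slide":[0,10,8],"jaw":5},{"angular":[0,0,0],"slide":[0,10,8],"jaw":5},{"angular":[0,0,0],"slide":[0,10,8],"jaw":5}]'
python3 -m creep '[{"angular":[0,0,0],"slide":[0,0,4],"jaw":5},{"angular":[0,0,0],"slide":[0,0,3],"jaw":5},{"angular":[0,0,0],"slide":[0,0,1],"jaw":5},{"angular":[0,0,0],"slide":[0,0,0.5],"jaw":5},{"angular":[0,0,0],"slide":[0,0,0],"jaw":5}]'
python3 -c "
from h import *
togo(452,84,4.5,187)"
```

```text
t: 14.95
eef_pos: [0.4537, 0.0341, 0.0487]
eef_rot: [0.19, -3.136, -0.0]
contact_force: [0.8, 0.6, -0.5]
width: 0.143
grip_force: 122.0
t: 15.37
eef_pos: [0.4483, 0.0843, 0.0144]
eef_rot: [-0.19, 3.136, 0.0]
contact_force: [0.3, -0.1, -1.1]
width: 0.142
grip_force: 122.0
t: 15.78
eef_pos: [0.4484, 0.0833, 0.0064]
eef_rot: [-0.189, 3.136, -0.0]
contact_force: [0.4, -0.2, -0.9]
width: 0.14
grip_force: 122.0
t 15.78 tcp [448.4  83.3   6.4] yaw -173.1 SLIDE [-3.7  0.3  1.9] after turn [-3.7  0.3  1.9] TURN [-0.     0.    -0.002] width 11.9 F [ 0.4 -0.2 -0.9] grip 122.0
```

```bash
python3 -m creep '[{"angular":[0,0,0],"slide":[0,0,1.5],"jaw":5},{"angular":[0,0,0],"slide":[0,0,0.5],"jaw":5},{"angular":[0,0,0],"slide":[0,0,0],"jaw":25},{"angular":[0,0,0],"slide":[0,0,0],"jaw":40},{"angular":[0,0,0],"slide":[0,0,0],"jaw":40}]'
python3 -m creep '[{"angular":[0,0,0],"slide":[0,0,0],"jaw":40},{"angular":[0,0,0],"slide":[0,0,0],"jaw":40},{"angular":[0,0,0],"slide":[0,0,0],"jaw":40},{"angular":[0,0,0],"slide":[0,0,-15],"jaw":40},{"angular":[0,0,0],"slide":[0,0,-40],"jaw":40}]'
python3 -m creep '[{"angular":[0,0,0],"slide":[0,0,-40],"jaw":85},{"angular":[0,0,0],"slide":[0,0,-40],"jaw":85},{"angular":[0,0,0],"slide":[0,0,-20],"jaw":85},{"angular":[0,0,0],"slide":[0,0,0],"jaw":85},{"angular":[0,0,0],"slide":[0,0,0],"jaw":85}]'
python3 - <<'E'
from h import *
from cell import vision
togo(612,54,100,7.2); togo(612,54,100,187.2)
p=vision.read_camera('wrist'); X=cloud(p,1); np.savez('w6.npz',**p)
for l in ("knife_tip","knife_handle"): print(l,[(d['centre'],d['confidence'],toplane(p,d['centre'],.007,True)[0]) for d in vision.pinpoint(p,l)])
m=(X[...,2]<.03)&(X[...,2]>.005)&(np.abs(X[...,1]-.084)<.05)&(np.abs(X[...,0]-.43)<.12); print('knife',m.sum(),np.percentile(X[m],[2,50,98],axis=0))
p=vision.read_camera('scene'); X=cloud(p); np.savez('sc6.npz',**p)
im=p['img'].astype(int); r=(im[...,0]>im[...,1]+80)&(np.abs(X[...,0]-.615)<.07)&(np.abs(X[...,1]-.055)<.06)
P=X[r]; q=P[:,:2]@[.992,.125]; print(np.polyfit(q-q.mean(),P[:,2],1),len(P),P.mean(0))
cv2.imwrite('pics/sc6.png',cv2.resize(p['img'][150:330,180:420],(800,600),interpolation=2)[:,:,::-1])
E
```

```text
t: 16.2
eef_pos: [0.4482, 0.0838, 0.0043]
eef_rot: [-0.19, 3.136, 0.0]
contact_force: [0.3, 0.8, 0.7]
width: 0.469
grip_force: 0.0
t: 16.62
eef_pos: [0.4459, 0.0836, 0.0567]
eef_rot: [0.191, -3.129, 0.002]
contact_force: [-1.0, -0.5, 0.1]
width: 0.467
grip_force: 0.0
t: 17.03
eef_pos: [0.4488, 0.0837, 0.1603]
eef_rot: [-0.189, 3.133, 0.0]
contact_force: [-0.2, -0.8, -0.1]
width: 0.995
grip_force: 0.0
t 17.03 tcp [448.8  83.7 160.3] yaw -173.1 SLIDE [-158.3  -49.2   60.7] after turn [158.2  49.9  60.3] TURN [0.004 0.    3.137] width 84.9 F [-0.2 -0.8 -0.1] grip 0.0
t 17.03 tcp [448.8  83.7 160.3] yaw -173.1 SLIDE [-158.3  -49.2   60.7] after turn [-158.2  -49.9   60.3] TURN [-0.     0.003 -0.005] width 84.9 F [-0.2 -0.8 -0.1] grip 0.0
knife_tip [([279.2, 264.1], 0.58, array([0.52317796, 0.09276133, 0.007     ])), ([277.0, 238.0], 0.22, array([0.4943086, 0.0870462, 0.007    ]))]
knife_handle [([278.6, 153.6], 0.83, array([0.41095865, 0.07854923, 0.007     ]))]
knife 2709 [[0.37007173 0.0676658  0.00762693]
 [0.43666391 0.08137236 0.01325375]
 [0.51905186 0.09707826 0.01530808]]
[-0.16545684  0.06696267] 427 [0.6109613  0.05478688 0.06696267]
```

View pics/sc6.png

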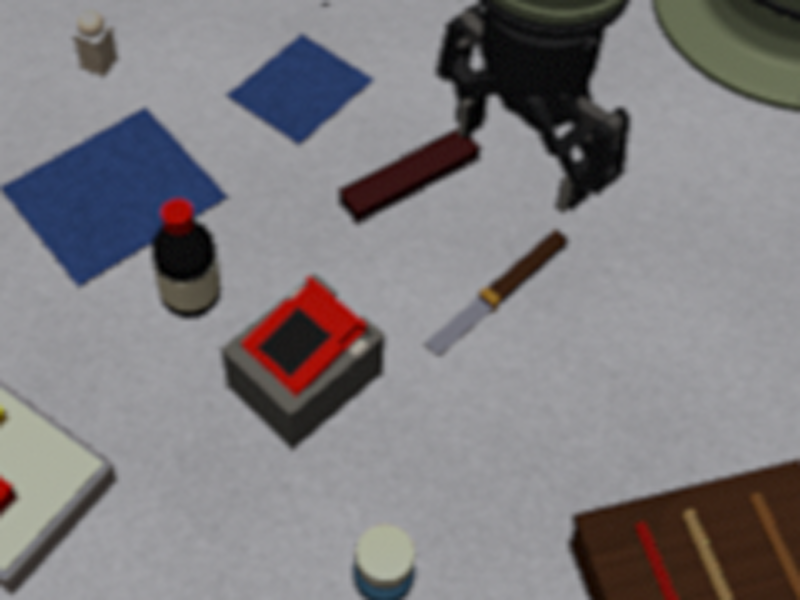

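Scene view: the cover stands open at the notch at crop (305,340), and the knife lies flat on the desk from (440,345) to (560,240). Next is the cover.

```bash
python3 -m creep '[{"angular":[0,0,0],"slide":[-32.2,-9.9,0],"jaw":85},{"angular":[0,0,0],"slide":[-32.2,-9.9,0],"jaw":85},{"angular":[0,0,0],"slide":[-32.2,-9.9,0],"jaw":85},{"angular":[0,0,0],"slide":[-32.2,-9.9,0],"jaw":85},{"angular":[0,0,-0.005],"slide":[-32.2,-9.9,0],"jaw":85}]'
python3 -m creep '[{"angular":[0,0,0],"slide":[0,0,10],"jaw":85},{"angular":[0,0,0],"slide":[0,0,10],"jaw":85},{"angular":[0,0,0],"slide":[0,0,10],"jaw":85},{"angular":[0,0,0],"slide":[0,0,10],"jaw":85},{"angular":[0,0,0],"slide":[0,0,10],"jaw":85}]'
python3 - <<'E'
from h import *
from cell import vision
togo(614.5,54,55.5,187.2)
p=vision.read_camera('wrist'); np.savez('w7.npz',**p); X=cloud(p,1)
cv2.imwrite('pics/w7.png',p['img'][:,:,::-1])
for l in ("cover_mid","box_rim","cover_lip","notch"): print(l,[(d['centre'],d['confidence'],toplane(p,d['centre'],dict(cover_mid=.0665,box_rim=.058,cover_lip=.065,notch=.046)[l],True)[0]) for d in vision.pinpoint(p,l)])
E
```

```text
t: 17.65
eef_pos: [0.615, 0.0538, 0.1579]
eef_rot: [0.198, -3.133, 0.0]
contact_force: [-0.4, 0.4, 0.1]
width: 0.998
grip_force: 0.0
t: 18.07
eef_pos: [0.6131, 0.0545, 0.108]
eef_rot: [0.199, -3.134, 0.0]
contact_force: [0.6, -0.2, 0.5]
width: 0.995
grip_force: 0.0
t 18.07 tcp [613.1  54.5 108. ] yaw -172.7 SLIDE [-1.4 -0.6 52.5] after turn [-1.3 -0.6 52.5] TURN [-0.    -0.001  0.001] width 85.0 F [ 0.6 -0.2  0.5] grip 0.0
cover_mid [([272.0, 243.3], 0.71, array([0.61394291, 0.04983641, 0.0665    ]))]
box_rim []
cover_lip [([272.6, 185.3], 0.87, array([0.57756028, 0.04577507, 0.065     ]))]
notch [([276.5, 163.2], 0.85, array([0.56757308, 0.04670698, 0.046     ]))]
```

View pics/w7.png

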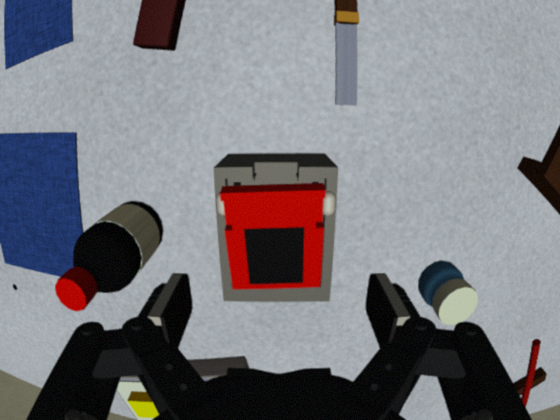

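Wrist view: the cover (red, 222–328 × 185–290) is centred between the fingers (170 and 387) and lifted at the notch side. Descend and grip.

```bash
python3 -m creep '[{"angular":[0,0,0],"slide":[-1.4,-1.4,15],"jaw":80},{"angular":[0,0,0],"slide":[0,0,15],"jaw":78},{"angular":[0,0,0],"slide":[0,0,12],"jaw":76},{"angular":[0,0,0],"slide":[0,0,6],"jaw":76},{"angular":[0,0,0],"slide":[0,0,4],"jaw":76}]'
python3 -m creep '[{"angular":[0,0,0],"slide":[0,0,0],"jaw":76},{"angular":[0,0,0],"slide":[0,0,0],"jaw":70},{"angular":[0,0,0],"slide":[0,0,0],"jaw":66},{"angular":[0,0,0],"slide":[0,0,0],"jaw":50},{"angular":[0,0,0],"slide":[0,0,0],"jaw":50}]' 30
python3 -m creep '[{"angular":[0,0,0],"slide":[0,0,0],"jaw":50},{"angular":[0,0,0],"slide":[0,0,0],"jaw":50},{"angular":[0,0,0],"slide":[0,0,0],"jaw":50},{"angular":[0,0,0],"slide":[0,0,0],"jaw":50},{"angular":[0,0,0],"slide":[0,0,0],"jaw":50}]' 30
python3 -c "
from h import *
togo(614.5,53,55.5,187.2)"
```

```text
t: 18.73
eef_pos: [0.6154, 0.053, 0.0568]
eef_rot: [0.198, -3.135, 0.0]
contact_force: [0.3, 0.1, -1.0]
width: 0.889
grip_force: 0.0
t: 19.15
eef_pos: [0.616, 0.053, 0.058]
eef_rot: [-0.198, 3.134, 0.0]
contact_force: [-1.4, -0.3, 4.1]
width: 0.691
grip_force: 31.3
t: 19.57
eef_pos: [0.616, 0.053, 0.058]
eef_rot: [-0.198, 3.134, 0.0]
contact_force: [-1.0, -0.3, 5.9]
width: 0.687
grip_force: 31.4
t 19.57 tcp [616.  53.  58.] yaw -172.8 SLIDE [1.5 0.2 2.5] after turn [1.5 0.2 2.5] TURN [-0.     0.001  0.   ] width 58.7 F [-1.  -0.3  5.9] grip 31.4
```

```bash
python3 -m creep '[{"angular":[0,0,0],"slide":[2,0,-0.5],"jaw":50},{"angular":[0,0,0],"slide":[2,0,-0.5],"jaw":50},{"angular":[0,0,0],"slide":[2,0,0],"jaw":50},{"angular":[0,0,0],"slide":[1.5,0,0],"jaw":50},{"angular":[0,0,0],"slide":[0,0,0],"jaw":50}]' 40
python3 -m creep '[{"angular":[0,0,0],"slide":[0,0,-3],"jaw":50},{"angular":[0,0,0],"slide":[0,0,-4],"jaw":50},{"angular":[0,0,0],"slide":[0,0,-5],"jaw":50},{"angular":[0,0,0],"slide":[0,0,-5],"jaw":50},{"angular":[0,0,0],"slide":[0,0,-5],"jaw":50}]' 40
python3 - <<'E'
from h import *
from cell import vision
togo(614.5,53,90,187.2)
p=vision.read_camera('scene'); X=cloud(p); np.savez('sc8.npz',**p)
im=p['img'].astype(int); r=(im[...,0]>im[...,1]+80)&(np.abs(X[...,0]-.615)<.07)&(np.abs(X[...,1]-.055)<.06)
P=X[r]; q=P[:,:2]@[.992,.125]; print(np.polyfit(q-q.mean(),P[:,2],1),len(P),P.mean(0))
p=vision.read_camera('wrist'); X=cloud(p,1); np.savez('w8.npz',**p)
im=p['img'].astype(int); r=(im[...,0]>im[...,1]+80)&(np.abs(X[...,0]-.615)<.07)&(np.abs(X[...,1]-.055)<.06)
P=X[r]; q=P[:,:2]@[.992,.125]; print(np.polyfit(q-q.mean(),P[:,2],1),len(P),P.mean(0))
E
```

```text
t: 19.98
eef_pos: [0.6076, 0.0519, 0.0582]
eef_rot: [0.198, -3.135, 0.0]
contact_force: [-0.7, 0.0, 2.7]
width: 0.68
grip_force: 42.3
t: 20.4
eef_pos: [0.6082, 0.052, 0.0809]
eef_rot: [-0.198, 3.135, -0.0]
contact_force: [-0.8, -0.6, -1.5]
width: 0.679
grip_force: 42.8
t 20.4 tcp [608.2  52.   80.9] yaw -172.8 SLIDE [-6.4  0.2 -9.1] after turn [-6.4  0.2 -9.1] TURN [-0.     0.     0.001] width 57.9 F [-0.8 -0.6 -1.5] grip 42.8
[-0.34279639  0.07243334] 346 [0.63104336 0.0569168  0.07243334]
[-0.1768787   0.09261075] 9626 [0.59552333 0.04962174 0.09261075]
```

```bash
python3 -m creep '[{"angular":[0,0,0],"slide":[0,0,-15],"jaw":50},{"angular":[0,0,0],"slide":[0,0,-20],"jaw":50},{"angular":[0,0,0],"slide":[0,0,-25],"jaw":50},{"angular":[0,0,0],"slide":[0,0,-25],"jaw":50},{"angular":[0,0,0],"slide":[0,0,-15],"jaw":50}]' 45
python3 -m creep '[{"angular":[0,0,0],"slide":[-0.3,-15,0],"jaw":50},{"angular":[0,0,0],"slide":[-0.3,-25,0],"jaw":50},{"angular":[0,0,0],"slide":[-0.3,-28,0],"jaw":50},{"angular":[0,0,0],"slide":[-0.3,-28,0],"jaw":50},{"angular":[0,0,0],"slide":[-0.3,-28,0],"jaw":50}]'
python3 -m creep '[{"angular":[0,0,0],"slide":[-0.4,-28,0],"jaw":50},{"angular":[0,0,0],"slide":[-0.4,-28,0],"jaw":50},{"angular":[0,0,0],"slide":[-0.4,-28,0],"jaw":50},{"angular":[0,0,0],"slide":[-0.4,-22,0],"jaw":50},{"angular":[0,0,0],"slide":[-0.4,-14,0],"jaw":50}]'
python3 -m creep '[{"angular":[0,-0.06,0],"slide":[0,0,0],"jaw":50},{"angular":[0,-0.06,0],"slide":[0,0,0],"jaw":50},{"angular":[0,-0.058,0],"slide":[0,0,0],"jaw":50},{"angular":[0,0,0],"slide":[0,0,0],"jaw":50},{"angular":[0,0,0],"slide":[0,0,0],"jaw":50}]'
python3 - <<'E'
from h import *
from cell import vision
togo(642,-190,4,187.2)
p=vision.read_camera('wrist'); X=cloud(p,1); np.savez('w9.npz',**p)
im=p['img'].astype(int); r=(im[...,0]>im[...,1]+80)&(X[...,2]>.14)
P=X[r]; A=np.c_[(P[:,:2]-P[:,:2].mean(0)),np.ones(len(P))]; print(np.linalg.lstsq(A,P[:,2],rcond=None)[0],P.mean(0))
print(rect(p,r,P[:,2].mean(),True))
c=[(d['centre'],toplane(p,d['centre'],P[:,2].mean(),True)[0]) for d in vision.pinpoint(p,'cover_mid')]; print(c)
cv2.imwrite('pics/w9.png',p['img'][:,:,::-1])
E
```

```text
t: 20.92
eef_pos: [0.6087, 0.0521, 0.1827]
eef_rot: [-0.198, 3.133, 0.0]
contact_force: [-0.2, -0.0, -1.0]
width: 0.682
grip_force: 49.5
t: 21.33
eef_pos: [0.6251, -0.0721, 0.1803]
eef_rot: [0.198, -3.135, 0.0]
contact_force: [0.3, 0.1, -0.8]
width: 0.682
grip_force: 49.5
t: 21.75
eef_pos: [0.642, -0.1926, 0.18]
eef_rot: [0.194, -3.135, 0.001]
contact_force: [0.2, -0.9, -0.6]
width: 0.677
grip_force: 49.5
t: 22.17
eef_pos: [0.6419, -0.1895, 0.1805]
eef_rot: [-0.187, 2.959, 0.017]
contact_force: [0.7, 0.8, -0.5]
width: 0.678
grip_force: 49.5
t 22.17 tcp [ 641.9 -189.5  180.5] yaw -172.8 SLIDE [ 31.   -0.5 173.8] after turn [-1.000e-01 -5.000e-01  1.765e+02] TURN [0.    0.177 0.   ] width 57.9 F [ 0.7  0.8 -0.5] grip 49.5
[-0.09179162 -0.01912689  0.18900963] [ 0.62526911 -0.19248828  0.18900963]
[ 636.1 -190.9   77.4   60.     8.5]
[([278.9, 280.1], array([ 0.63694237, -0.19059009,  0.18900963])), ([275.6, 208.1], array([ 0.59868506, -0.19681218,  0.18900963]))]
```

View pics/w9.png

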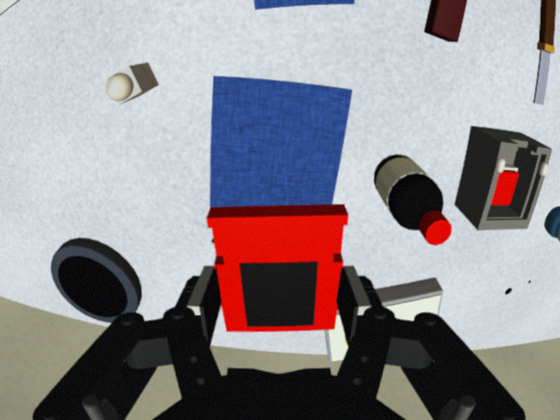

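Wrist view: the cover is held level-ish over the felt (red, 210–346 × 205–330), and the box interior is visible at right. I'll check the residual tilt on the top face alone.

Run:
```python
from h import *
p=dict(np.load('w9.npz')); X=cloud(p,1)
for lo,hi in ((225,325),(235,320),(265,320)):
    P=X[lo:hi,250:310].reshape(-1,3); q=P[:,:2]@[.992,.125]; print(np.polyfit(q-q.mean(),P[:,2],1),P.mean(0))
for v in range(204,334,8): print(v,np.round(X[v,270:290].mean(0)*1000,1))
```

```text
[-0.14221069  0.18984623] [ 0.63410153 -0.19066834  0.18984623]
[-0.18955156  0.18986707] [ 0.63525051 -0.19051861  0.18986707]
[-0.37313968  0.19005379] [ 0.64419855 -0.189379    0.19005379]
204 [ 693.4 -182.7    2.1]
212 [ 602.3 -194.7  185.4]
220 [ 604.1 -194.5  189. ]
228 [ 607.9 -194.   189.1]
236 [ 612.  -193.5  189. ]
244 [ 616.1 -193.   189.1]
252 [ 620.3 -192.4  189.2]
260 [ 625.  -191.8  188.9]
268 [ 629.1 -191.3  189.6]
276 [ 629.  -191.3  195.4]
284 [ 638.8 -190.1  189.7]
292 [ 644.3 -189.4  189.4]
300 [ 649.4 -188.7  189.7]
308 [ 655.7 -187.9  189.1]
316 [ 661.5 -187.1  189.4]
324 [ 667.8 -186.3  189.5]
332 [ 8.993e+02 -1.563e+02  2.000e-01]
```

```bash
python3 -m creep '[{"angular":[0,0,0],"slide":[5.3,0,29.5],"jaw":50},{"angular":[0,0,0],"slide":[5.3,0,29.5],"jaw":50},{"angular":[0,0,0],"slide":[5.3,0,29.5],"jaw":50},{"angular":[0,0,0],"slide":[5.3,0,29.5],"jaw":50},{"angular":[0,0,0],"slide":[5.3,0,29.5],"jaw":50}]'
python3 -m creep '[{"angular":[0,0,0],"slide":[1.8,0,9.8],"jaw":50},{"angular":[0,0,0],"slide":[1.4,0,7.9],"jaw":50},{"angular":[0,0,0],"slide":[0.7,0,3.9],"jaw":50},{"angular":[0,0,0],"slide":[0.3,0,2],"jaw":50},{"angular":[0,0,0],"slide":[0,0,0],"jaw":50}]'
python3 -m creep '[{"angular":[0,0,0],"slide":[0,0,0.5],"jaw":50},{"angular":[0,0,0],"slide":[0,0,0],"jaw":50},{"angular":[0,0,0],"slide":[0,0,0],"jaw":50},{"angular":[0,0,0],"slide":[0,0,0],"jaw":50},{"angular":[0,0,0],"slide":[0,0,0],"jaw":50}]'
python3 - <<'E'
from h import *
from cell import vision
togo(642,-190,3.5,187.2)
p=vision.read_camera('wrist'); X=cloud(p,1)
for v in range(212,334,20): print(v,np.round(X[v,270:290].mean(0)*1000,1))
E
```

```text
t: 22.68
eef_pos: [0.6429, -0.1889, 0.0289]
eef_rot: [-0.188, 2.959, 0.017]
contact_force: [1.4, -0.0, -1.5]
width: 0.682
grip_force: 49.5
t: 23.1
eef_pos: [0.6431, -0.1897, 0.0074]
eef_rot: [-0.187, 2.957, 0.016]
contact_force: [0.9, 0.3, 0.8]
width: 0.679
grip_force: 49.5
t: 23.52
eef_pos: [0.6426, -0.1896, 0.0063]
eef_rot: [-0.187, 2.958, 0.016]
contact_force: [0.4, 0.0, -0.6]
width: 0.68
grip_force: 49.5
t 23.52 tcp [ 642.6 -189.6    6.3] yaw -172.8 SLIDE [ 1.1 -0.3  2.6] after turn [ 0.6 -0.3  2.8] TURN [-0.     0.178  0.   ] width 58.1 F [ 0.4  0.  -0.6] grip 49.5
212 [ 602.9 -194.9   11.2]
232 [ 610.6 -193.9   14.8]
252 [ 621.1 -192.6   14.7]
272 [ 632.2 -191.1   15.2]
292 [ 645.  -189.5   15.1]
312 [ 659.1 -187.7   15.2]
332 [ 690.9 -183.6    2.1]
```

```bash
python3 -m creep '[{"angular":[0,0,0],"slide":[0.2,0,1],"jaw":50},{"angular":[0,0,0],"slide":[0.2,0,1],"jaw":50},{"angular":[0,0,0],"slide":[0.1,0,0.5],"jaw":50},{"angular":[0,0,0],"slide":[0,0,0],"jaw":50},{"angular":[0,0,0],"slide":[0,0,0],"jaw":50}]' 25
python3 -c "
from h import *
togo(642,-190,3.5,187.2)"
```

```text
t: 23.98
eef_pos: [0.6425, -0.1896, 0.0037]
eef_rot: [-0.187, 2.958, 0.016]
contact_force: [-2.8, -0.0, 7.9]
width: 0.68
grip_force: 50.6
t 23.98 tcp [ 642.5 -189.6    3.7] yaw -172.8 SLIDE [ 0.5 -0.3  0.1] after turn [ 0.5 -0.3  0.2] TURN [-0.     0.178  0.   ] width 58.0 F [-2.8 -0.   7.9] grip 50.6
```

Touching down with 8 N; release, back off along the tool axis, and check.

```bash
python3 -m creep '[{"angular":[0,0,0],"slide":[0,0,0],"jaw":62},{"angular":[0,0,0],"slide":[0,0,0],"jaw":70},{"angular":[0,0,0],"slide":[0,0,0],"jaw":80},{"angular":[0,0,0],"slide":[0,0,0],"jaw":80},{"angular":[0,0,0],"slide":[0,0,0],"jaw":80}]'
python3 -m creep '[{"angular":[0,0,0],"slide":[0,0,-5],"jaw":80},{"angular":[0,0,0],"slide":[0,0,-15],"jaw":80},{"angular":[0,0,0],"slide":[0,0,-35],"jaw":80},{"angular":[0,0,0],"slide":[0,0,-35],"jaw":80},{"angular":[0,0,0],"slide":[0,0,-35],"jaw":80}]'
python3 - <<'E'
from h import *
from cell import vision
togo(642,-190,120,187.2)
p=vision.read_camera('wrist'); X=cloud(p,1); im=p['img'].astype(int)
r=(im[...,0]>im[...,1]+80)&(np.abs(X[...,0]-.642)<.09)&(np.abs(X[...,1]+.19)<.08)
print('cover',rect(p,r,.012,True),np.percentile(X[r][:,2],[5,50,95]))
f=(im[...,2]>im[...,0]+30)&(np.abs(X[...,0]-.642)<.1)&(np.abs(X[...,1]+.19)<.09); print('felt',rect(p,f|r,.002,True))
p=vision.read_camera('scene'); X=cloud(p); im=p['img'].astype(int); m=(X[...,2]>.004)&(np.abs(X[...,1]-.084)<.04)&(np.abs(X[...,0]-.44)<.1)&(X[...,2]<.03); print('knife',m.sum(),np.percentile(X[m],[5,50,95],axis=0).round(3).tolist())
cv2.imwrite('pics/sc10.png',cv2.resize(p['img'][130:330,160:420],(780,600),interpolation=2)[:,:,::-1])
E
```

```text
t: 24.4
eef_pos: [0.6423, -0.1896, 0.0033]
eef_rot: [-0.187, 2.958, 0.017]
contact_force: [0.2, -0.2, 0.4]
width: 0.934
grip_force: 0.0
t: 24.82
eef_pos: [0.6197, -0.1922, 0.1279]
eef_rot: [-0.187, 2.959, 0.017]
contact_force: [-0.9, -0.4, 0.0]
width: 0.94
grip_force: 0.0
t 24.82 tcp [ 619.7 -192.2  127.9] yaw -172.8 SLIDE [-20.6  -0.6  11.7] after turn [-22.4  -0.6   7.9] TURN [0.    0.177 0.001] width 80.3 F [-0.9 -0.4  0. ] grip 0.0
cover [ 639.5 -190.6   76.6   60.3    8.5] [0.00518191 0.01204122 0.01310727]
felt [ 641.2 -193.7  150.8  130.6    1.6]
knife 330 [[0.378, 0.073, 0.005], [0.45, 0.085, 0.01], [0.517, 0.097, 0.015]]
```

View pics/sc10.png

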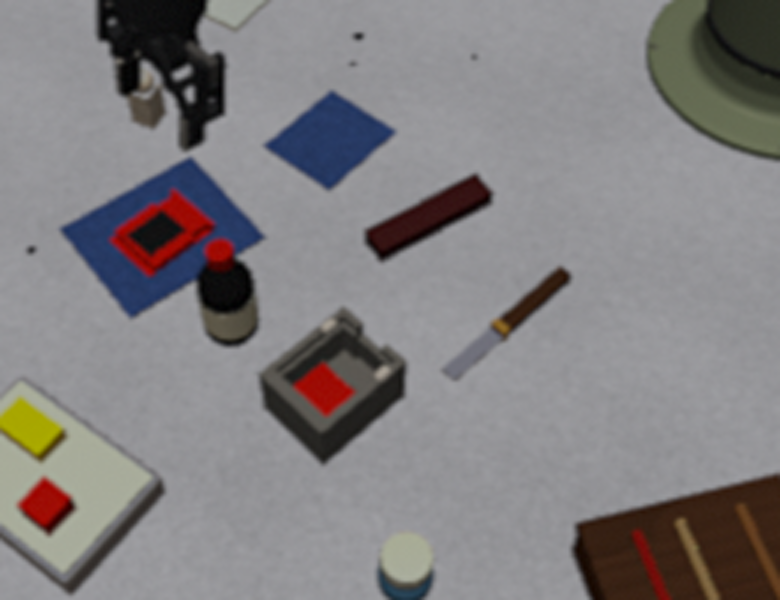

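The cover lies flat in the middle of the felt at crop (162,232), the knife is flat on the desk, and the bystanders have not moved. I'm handing in.

```bash
python3 -c "
from cell import job
print(job.finish_job())"
```

```text
the job is handed in; nothing more can be done
None
```

I pried the box open, set the cover down flat and right way up near the middle of the larger blue felt, left the knife flat on the desk, and handed the job in at about 25 s; no verdict came back, and the final picture showed no bystander disturbed.

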